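# Clear, load and switch on the warming plate

### The arm

A 6-joint arm with a two-finger parallel gripper is mounted at the origin on the work surface. World frame = base frame: x ahead of the robot, y to its left, z up, the work surface at z = 0. Lengths are in mm, angles in rad, forces in N, time in s.
With the tool pointing down it reaches from about 350 to 975 mm from the base axis. Payload 7.1 kg.
Tool frame: the origin (TCP) lies at the very end of the fingers, on their centre line; the grasp point (between the pads) lies 19 mm behind it (ctrl.pinch_z is the distance from the TCP to the grasp point, in mm); z points along the fingers, y is the direction in which the jaws open and shut (so a half turn about z gives the same grasp; the last joint's range is limited). The gripper opens to 88 mm and grips with 3 to 60 N. Pads are 20 mm wide; open, the fingers measure 115 mm over their backs; the gripper's body (75 mm by 178 mm) begins 61 mm behind the grasp point.
Start: joints at [-1.352, 0.423, 1.63, -0, 1.089, -0.019], TCP at [147.247, -607.39, 222.675] pointing down, gripper open.
Joint ranges: [-3, 3], [-0.9, 2.11], [0.09, 2.58], [-1.31, 4.45], [0.11, 2.69], [-2.54, 2.54]. Speed limits (rad/s): [2.39, 2.39, 3.01, 3.14, 3.14, 3.14].

### API

Orientations are given as a rotation vector (axis times angle).
In Python, from workcell import ctrl gives the robot as it stands.
- The arm moves only by the shell command python3 -m inch 'ROWS' [OPENING]. ROWS is JSON, a list of rows, each an object with "xyz": the shift along the tool's x, y, z in cm, a list of three; "spin": the turn about the tool's z in degrees. A call has 1 to 20 rows; each row is the pose to reach, as a shift and turn from the pose measured when the call began, along the tool's axes at that moment; what a row does not reach only later rows make up. A row lasts 1/10 s, in which the tool goes at most 50 mm and 8.59 degrees, less where a joint would pass 70% of its speed; a pose out of reach is approached as far as the arm can. A call with a gripper value outside its range is refused whole. OPENING is the closure, from 0 (fully open) to 1 (shut), set as the call begins (- or left out, the last holds). The fingers move at their own pace and stop on an object; the grip force is fixed at half the most. Time passes only in rows, so rows that repeat a pose let the fingers close. It gives the time, the measured TCP pose, the force and the opening at its end, in the units of the state.
- ctrl.get_obs(): the state, without advancing time (a new reading comes with each control period).
- ctrl.get_image(name): name is "side" or "top"; returns the picture (400x640x3 uint8, red, green, blue); there is no depth.
- ctrl.camera_info(name): a dict with "camera_matrix" (3x3 intrinsics, pixels), "k1" (the pictures are not rectified: a ray, as slopes to the right and down, at radius r is drawn at 1 + k1 r^2 times it, then the intrinsics apply), "R" (3x3) and "t" (3): a world point X has camera coordinates R X + t. Camera axes: x right, y down, z forward; pixel columns grow to the right and rows downward; lengths in mm; the calibration is good to about 2 mm. A picture is of the moment at which its call begins. camera_info takes no time and is no camera call.
- ctrl.close_job(): hands the job in, once; it reports no verdict.
The state is a dict: "t": time; "qpos": joint angles; "qvel": joint speeds; "joint_torque": joint torques, N m; "ee_pos": TCP position; "orientation": TCP orientation; "ft_force": force on the tool from outside, world axes, zero at the start; "moment": the same for the moment, N m; "width": finger opening in mm.
Only numpy, scipy, OpenCV 4.12 (cv2) and the standard library are available. Lean on these libraries where they do the work, as an engineer would, in place of code of your own. Each camera call takes 0.05 s, during which the arm holds its last target. There are 200 camera calls.

### The job

Get the warming plate ready and switch it on: first clear the leftover marble chips off the plate into the grey waste tub, then stand the low crucibles upright and fully on the small pads, one to a pad, and only after them the tall bottles on the large pads. When everything is loaded, lift the safety cover of the power box fully open, flip the toggle beneath it all the way over to on, and shut the cover again. Leave the other things on the bench where they are; if something gets knocked out of place, put it right.

Things in the scene. Friction and masses are not known exactly. Their poses are not given: they have to be found in the camera images.
- pad_small1: a small fixed round grey ceramic pad on the warming plate, 62 mm across and 3 mm thick; origin at the centre of its underside, 30 mm above the bench (its top 33 mm). For a crucible; neighbouring pad centres are 104 mm apart. The pads stand on the warming plate: a square box 230 x 230 mm and 30 mm high, white with a dark steel top, fixed to the bench; which pad is in which corner varies
- pad_small2: a small fixed round grey ceramic pad on the warming plate, 62 mm across and 3 mm thick; origin at the centre of its underside, 30 mm above the bench (its top 33 mm). For a crucible; neighbouring pad centres are 104 mm apart
- pad_large1: a large fixed round grey ceramic pad on the warming plate, 82 mm across and 3 mm thick; origin at the centre of its underside, 30 mm above the bench (its top is 33 mm above the bench). For a bottle
- pad_large2: a large fixed round grey ceramic pad on the warming plate, 82 mm across and 3 mm thick; origin at the centre of its underside, 30 mm above the bench (its top is 33 mm above the bench). For a bottle
- chip1: a leftover chip of marble, a blocky lump about 30 mm long (its own x), 24 mm wide (its own y) and 26 mm high, 45 g, lying on one of the pads at the start; origin at the centre of its underside. Two or three chips are there (None for one that is absent)
- chip2: a leftover chip of marble, a blocky lump about 30 mm long (its own x), 24 mm wide (its own y) and 26 mm high, 45 g, lying on one of the pads at the start; origin at the centre of its underside. Two or three chips are there (None for one that is absent)
- chip3: a leftover chip of marble, a blocky lump about 30 mm long (its own x), 24 mm wide (its own y) and 26 mm high, 45 g, lying on one of the pads at the start; origin at the centre of its underside. Two or three chips are there (None for one that is absent)
- chip4: a leftover chip of marble, a blocky lump about 30 mm long (its own x), 24 mm wide (its own y) and 26 mm high, 45 g, lying on one of the pads at the start; origin at the centre of its underside. Two or three chips are there (None for one that is absent)
- crucible1: a low lidded white porcelain crucible: a round body 46 mm across and 30 mm high, with a lid knob (16 mm across) up to 38 mm; about 80 g; origin at the centre of its underside, z up. It starts on the bench. One or two are there (None if absent)
- crucible2: a low lidded white porcelain crucible: a round body 46 mm across and 30 mm high, with a lid knob (16 mm across) up to 38 mm; about 80 g; origin at the centre of its underside, z up. It starts on the bench. One or two are there (None if absent)
- bottle1: a tall amber glass bottle with a black cap, 48 mm across its straight body (up to 92 mm), then a narrower neck and cap (32 mm across), 120 mm high in all, about 160 g; origin at the centre of its underside, z up. It starts on the bench. One or two are there (None if absent)
- bottle2: a tall amber glass bottle with a black cap, 48 mm across its straight body (up to 92 mm), then a narrower neck and cap (32 mm across), 120 mm high in all, about 160 g; origin at the centre of its underside, z up. It starts on the bench. One or two are there (None if absent)
- tub: the fixed grey waste tub, an open box 130 x 130 mm and 70 mm high with walls 4 mm thick; origin at the centre of its underside
- switchbox: the fixed grey power box of the warming plate, 150 mm (its own x) x 120 mm (y), top panel 60 mm above the bench; origin at the centre of its underside. Its x axis points from the guard's tab towards the guard's hinge, away from the robot; its z is up
- guard (a joint): the hinged aluminium safety cover over the toggle, rad: 0 shut, 2.1 fully open (leaning back past upright, away from the robot). A shell open below, 85 mm long, 60 wide, 36 deep; hinge axis at its far end, along the box's y, at box x = +50 mm, y = 0, 104 mm above the bench. Stiff hinge (0.05 N m): it stays at any angle. Lift the tab to open
- guard_tab (a point): grip point on the cover's black thumb tab, 18 mm wide (box y) and 8 mm thick, sticking out 34 mm beyond the cover's front edge in line with its top. This point is 23 mm out from that edge, 108 mm from the hinge axis and, shut, 100 mm above the bench. Opening carries it up and back in a circle about the hinge; fully open the tab points up, leaning back 30 degrees
- toggle (a joint): the bare metal toggle lever under the cover, rad: near 0 off (leaning to the box's +y), 0.9 on (leaning to -y). It stays where it is left (friction 0.02 N m), and is free of the cover. Pivot at box x = -18 mm, y = 0, 62 mm above the bench, axis along the box's x; its round tip (12 mm) is 34 mm from the pivot, so goes from box y = +15 to -15 mm, 93 to 96 mm above the bench
- weight: bystander, leave alone: a brass cylinder weight, 30 mm across, 28 mm high; origin at the centre of its underside
- washbottle: bystander, leave alone: a white plastic wash bottle, 68 mm across, 170 mm high; origin at the centre of its underside
- flask: bystander, leave alone: a conical glass flask, 72 mm across the foot, 103 mm high; origin at the centre of its underside
- paperroll: bystander, leave alone: a flat yellow roll of test paper, 56 mm across, 16 mm high; origin at the centre of its underside
- carton: bystander, leave alone: a cardboard carton 70 x 130 mm, 55 mm high; origin at the centre of its underside
- marker: bystander, leave alone: a black marker pen lying flat, 120 mm long, 14 mm thick; origin at its middle
- jar: bystander, leave alone: a white jar with a green lid, 60 mm across, 70 mm high; origin at the centre of its underside

How it is judged:
By the outcome, as a careful person would: the job done as asked, in the order asked, and still so for the second after the job is handed in, with the robot touching nothing.
Of chip1, chip2, chip3, chip4 only 2 to 3 are there at a start; the rules pass over those that are not, and their reading is None.
Of crucible1, crucible2 only 1 to 2 are there at a start; the rules pass over those that are not, and their reading is None.
Of bottle1, bottle2 only 1 to 2 are there at a start; the rules pass over those that are not, and their reading is None.
At some moment in a run one of chip1, chip2, chip3, chip4, crucible1, crucible2 may be knocked a few centimetres aside while the robot is not near it.
It also fails if it takes over 210 s, if anything falls off the work surface, if the arm or the gripper's body presses on something with over 40 N, if the wrist force passes 120 N, or if a joint passes its speed limit or range.

## Working session

There is one attempt and no reset: what is moved stays moved. The work goes in short steps, Python scripts to look and compute and a shell command to move; the robot and the scene stay as the last step left them, time stands still between calls to the robot, and variables do not carry over. Pictures are saved under pics/ and viewed, about 12 in all and at most 16, crops included, and the job is handed in when it is done.

```bash
ls; mkdir -p pics; cat > h.py <<'E'
import numpy as np, cv2
from workcell import ctrl
def snap(n,f):
    im=ctrl.get_image(n); cv2.imwrite('pics/'+f,im[:,:,::-1]); return im
def ray(n,u,v):
    c=ctrl.camera_info(n);K=np.array(c['camera_matrix']);R=np.array(c['R']);t=np.array(c['t'])
    d=np.array([(u-K[0,2])/K[0,0],(v-K[1,2])/K[1,1]]);s=d.copy()
    for _ in range(20): s=d/(1+c['k1']*(s@s))
    return -R.T@t, R.T@np.array([s[0],s[1],1])
def px(n,u,v,z):
    o,d=ray(n,u,v); return (o+d*(z-o[2])/d[2])
def proj(n,X):
    c=ctrl.camera_info(n);K=np.array(c['camera_matrix']);p=np.array(c['R'])@np.array(X,float)+np.array(c['t'])
    s=p[:2]/p[2]; s=s*(1+c['k1']*(s@s)); return K[0,0]*s[0]+K[0,2],K[1,1]*s[1]+K[1,2]
E
python3 - <<'E'
from h import *
for n in('top','side'):
    snap(n,n+'0.png'); c=ctrl.camera_info(n); print(n,c['camera_matrix'],c['k1'],-np.array(c['R']).T@np.array(c['t']),c['R'])
o=ctrl.get_obs();print(o)
E
```

```text
pics
top [[438.68967689   0.         319.8306274 ]
 [  0.         438.68967689 198.3578529 ]
 [  0.           0.           1.        ]] -0.03389043080805135 [ 299.16184445    9.87575287 1198.31656365] [[-0.11671279 -0.99316424 -0.00170707]
 [-0.97099246  0.11446808 -0.20993022]
 [ 0.2086906  -0.02284399 -0.97771488]]
side [[374.00835228   0.         321.14664812]
 [  0.         374.00835228 199.64723825]
 [  0.           0.           1.        ]] -0.025067998820322502 [ 497.27220753 -808.70093487  917.34034218] [[ 0.99895202 -0.04539685  0.00582918]
 [-0.02788227 -0.7045932  -0.70906346]
 [ 0.03629645  0.70815785 -0.70512057]]
{'t': 0.1, 'qpos': array([-1.35197052e+00,  4.23742855e-01,  1.63057932e+00, -2.86372469e-05,
        1.08860855e+00, -1.89870377e-02]), 'qvel': array([ 0.00023884, -0.00204661, -0.00227275, -0.00032035, -0.00085218,
       -0.0013956 ]), 'joint_torque': array([ 7.28945743e-04, -5.45612419e+01, -2.74325269e+01,  6.45769620e-02,
        1.88031374e-02, -3.57299803e-05]), 'ee_pos': array([ 147.15554658, -606.92838543,  222.00635719]), 'orientation': array([-3.11808775e+00, -3.72538988e-01,  2.49202585e-04]), 'ft_force': array([0.15281981, 0.05912185, 0.53160524]), 'moment': array([-0.00986534,  0.00881187, -0.01661705]), 'width': 87.76942881770486}
```

View pics/top0.png

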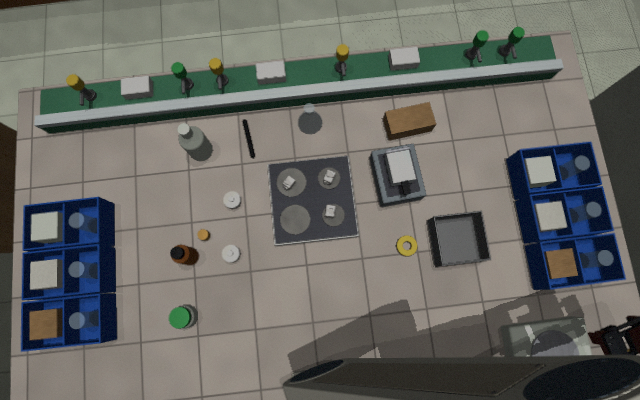

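View pics/side0.png

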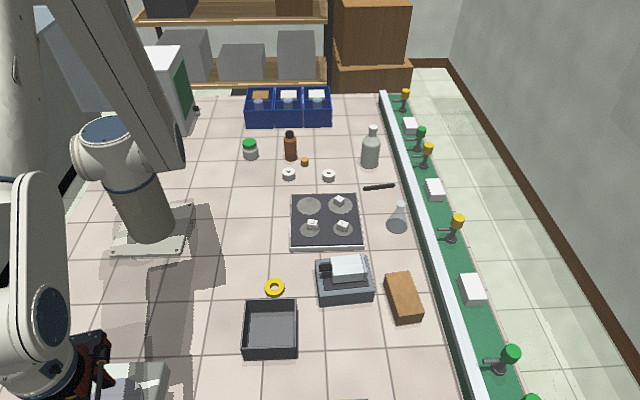

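```bash
python3 - <<'E'
from h import *
im=cv2.imread('pics/top0.png')
cv2.imwrite('pics/z1.png',cv2.resize(im[130:270,160:360],None,fx=4,fy=4,interpolation=cv2.INTER_CUBIC))
cv2.imwrite('pics/z2.png',cv2.resize(im[130:270,360:500],None,fx=4,fy=4,interpolation=cv2.INTER_CUBIC))
E
```

```text
(no output)
```

View pics/z1.png

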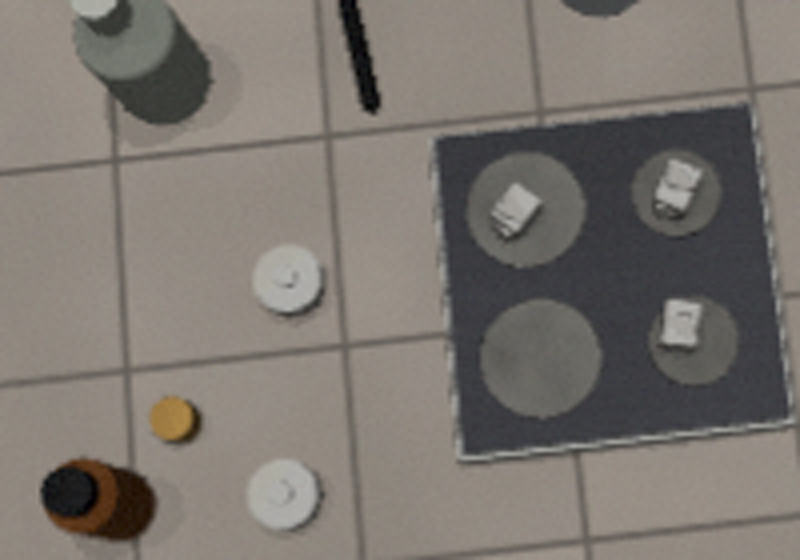

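View pics/z2.png

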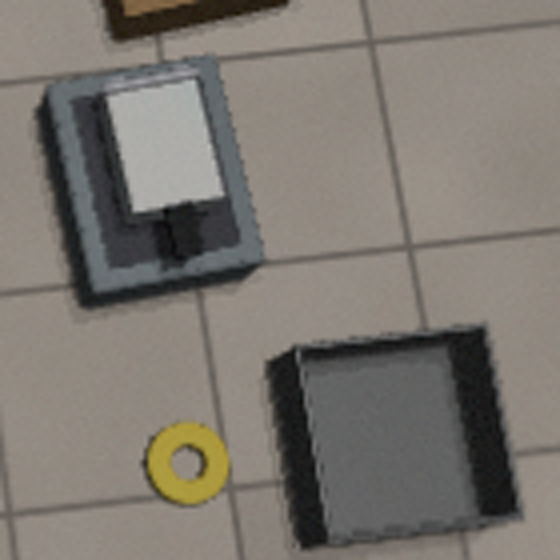

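```bash
cat >> h.py <<'E'
from scipy.spatial.transform import Rotation as Ro
def plan(p,ax=None,o=None):
    """shift (cm) in tool axes to TCP p, and spin (deg) so the tool y points along world angle ax(deg), mod 180"""
    o=o or ctrl.get_obs(); R=Ro.from_rotvec(o['orientation']).as_matrix()
    s=R.T@(np.array(p,float)-o['ee_pos'])/10; sp=0
    if ax is not None:
        d=R.T@np.array([np.cos(np.radians(ax)),np.sin(np.radians(ax)),0]); a=np.degrees(np.arctan2(-d[0],d[1])); sp=(a+90)%180-90
    return np.round(s,2),np.round(sp,1)
def chips(im):
    "white chip tops on plate -> world centre, long axis angle"
    hsv=cv2.cvtColor(im,cv2.COLOR_RGB2HSV); m=((hsv[...,2]>150)&(hsv[...,1]<40)).astype(np.uint8)
    out=[]
    cs,_=cv2.findContours(m,cv2.RETR_EXTERNAL,cv2.CHAIN_APPROX_NONE)
    for c in cs:
        a=cv2.contourArea(c); (u,v),_,_=cv2.minAreaRect(c)
        if 25<a<500 and 200<u<380 and 150<v<270:
            b=cv2.boxPoints(cv2.minAreaRect(c)); w=np.array([px('top',*q,59)[:2] for q in b])
            e=[w[1]-w[0],w[2]-w[1]]; L=[np.linalg.norm(x) for x in e]; k=int(np.argmax(L))
            out.append((np.round([u,v,a],1),w.mean(0).round(1),px('top',u,v,30)[:2].round(1),np.round(L,1),round(np.degrees(np.arctan2(e[k][1],e[k][0]))%180,1)))
    return out
E
python3 - <<'E'
from h import *
im=cv2.imread('pics/top0.png')[:,:,::-1].copy()
for c in chips(im): print(*c)
f=lambda z,ox:[px('top',ox+(a+.5)/4-.5,130+(b+.5)/4-.5,h)[:2].round(1) for a,b,h in z]
print('pads L,L,S,S',*f([(527,209,33),(541,357,33),(677,193,33),(694,340,33)],160))
print('plate',*f([(435,140,30),(748,103,30),(793,420,30),(461,457,30)],160))
print('cruc',*f([(288,279,30),(284,495,30),(289,276,38),(285,491,38)],160),'bottle cap',*f([(69,491,120)],160))
print('box',*f([(47,88,60),(213,57,60),(263,248,60),(88,290,60)],360))
print('tub',*f([(270,362,70),(487,325,70),(520,515,70),(303,545,70)],360))
print('guard',*f([(105,85,104),(198,72,104),(223,197,104),(133,213,104)],360),'tab',*f([(168,260,100),(190,258,100)],360))
o=ctrl.get_obs(); print(Ro.from_rotvec(o['orientation']).as_matrix().round(3), o['qpos'])
print(plan([600,-260,222],90))
E
```

```text
[330.5 253.  475.5] [395.5 -27.3] [397.9 -28.2] [122.2  46.5] 83.3
[229.5 253.  222. ] [425.9 232.8] [429.1 238.5] [45.1 43.1] 129.5
[330.  210.3  59. ] [507.3 -39.6] [512.5 -40.8] [27.4 19.5] 165.1
[231. 199. 203.] [568.4 218.1] [575.1 223.4] [42.9 43.5] 175.5
[254.8 200.2 258.5] [557.9 155.5] [564.3 159.2] [44.4 67.9] 178.8
[288.4 181.   42.5] [599.5  61.3] [607.1  62.6] [25. 20.] 135.0
[220.5 155.6 319.5] [692.4 237.7] [702.2 243.5] [101.3  51.5] 89.8
pads L,L,S,S [602.9  54.7] [499.7  55.9] [602.1 -48.7] [499.2 -47.7]
plate [660.2 113.1] [ 661.3 -105.8] [ 438. -107.] [439.3 116.1]
cruc [573.9 221.8] [427.7 235.6] [574.  219.5] [429.4 233.1] bottle cap [435.5 349.9]
box [ 654.8 -171. ] [ 663.5 -286.9] [ 527.4 -298.4] [ 512.8 -178.2]
tub [ 449.6 -287.5] [ 457.  -433.7] [ 332.4 -431.2] [ 330.4 -288.9]
guard [ 638.6 -202. ] [ 640.4 -263.9] [ 554.9 -266.4] [ 551.2 -207.1] tab [ 518.7 -225.5] [ 518.4 -239.8]
[[ 0.972  0.236 -0.   ]
 [ 0.236 -0.972  0.001]
 [ 0.    -0.001 -1.   ]] [-1.35197052e+00  4.23742855e-01  1.63057932e+00 -2.86372469e-05
  1.08860855e+00 -1.89870377e-02]
(array([ 5.218e+01, -2.305e+01,  3.000e-02]), np.float64(13.6))
```

```bash
python3 - <<'E'
from h import *
f=lambda z,ox:[px('top',ox+(a+.5)/4-.5,130+(b+.5)/4-.5,h)[:2].round(1) for a,b,h in z]
print('chipABC',*f([(518,205,59),(680,180,59),(683,318,59)],160),'tub',*f([(409,433,70)],360))
print('B ends',*f([(668,205,59),(692,160,59)],160))
# side check of box tab etc
print(plan([508,-40,120],75))
E
```

```text
chipABC [599.6  59.4] [604.1 -50.5] [510.2 -41. ] tub [ 393.  -369.5]
B ends [587.8 -40.4] [617.  -60.2]
(array([ 48.43, -46.58,  10.26]), np.float64(28.6))
```

```bash
python3 -m inch '[{"xyz":[48.4,-46.6,9],"spin":28.6},{"xyz":[48.4,-46.6,9],"spin":28.6},{"xyz":[48.4,-46.6,9],"spin":28.6},{"xyz":[48.4,-46.6,9],"spin":28.6},{"xyz":[48.4,-46.6,9],"spin":28.6},{"xyz":[48.4,-46.6,9],"spin":28.6},{"xyz":[48.4,-46.6,9],"spin":28.6},{"xyz":[48.4,-46.6,9],"spin":28.6},{"xyz":[48.4,-46.6,9],"spin":28.6},{"xyz":[48.4,-46.6,9],"spin":28.6},{"xyz":[48.4,-46.6,9],"spin":28.6},{"xyz":[48.4,-46.6,9],"spin":28.6},{"xyz":[48.4,-46.6,9],"spin":28.6},{"xyz":[48.4,-46.6,9],"spin":28.6},{"xyz":[48.4,-46.6,9],"spin":28.6},{"xyz":[48.4,-46.6,9],"spin":28.6},{"xyz":[48.4,-46.6,9],"spin":28.6},{"xyz":[48.4,-46.6,9],"spin":28.6}]' 0
python3 -c "
from h import *
print(plan([508,-40,37.5],75))"
```

```text
t: 1.9
ee_pos: [507.1, -41.0, 132.8]
orientation: [-3.113, 0.412, 0.001]
ft_force: [0.5, 0.6, -0.7]
width: 87.8
(array([ 0.07, -0.11,  9.53]), np.float64(-0.1))
```

```bash
python3 -m inch '[{"xyz":[0.1,-0.1,5],"spin":0},{"xyz":[0.1,-0.1,8],"spin":0},{"xyz":[0.1,-0.1,9.5],"spin":0},{"xyz":[0.1,-0.1,9.5],"spin":0},{"xyz":[0.1,-0.1,9.5],"spin":0}]'
python3 -m inch '[{"xyz":[0,0,0],"spin":0},{"xyz":[0,0,0],"spin":0},{"xyz":[0,0,0],"spin":0},{"xyz":[0,0,0],"spin":0},{"xyz":[0,0,0],"spin":0},{"xyz":[0,0,0],"spin":0},{"xyz":[0,0,0],"spin":0},{"xyz":[0,0,0],"spin":0}]' 1
python3 -m inch '[{"xyz":[0,0,-4],"spin":0},{"xyz":[0,0,-8],"spin":0},{"xyz":[0,0,-12],"spin":0},{"xyz":[0,0,-12],"spin":0}]'
python3 -c "
from h import *
print(plan([393,-350,160],90),plan([393,-350,40],90))"
```

```text
t: 2.4
ee_pos: [508.2, -40.9, 38.1]
orientation: [-3.113, 0.414, 0.001]
ft_force: [-0.2, 0.4, 0.3]
width: 87.7
t: 3.2
ee_pos: [508.2, -40.9, 38.1]
orientation: [-3.113, 0.414, 0.001]
ft_force: [-0.5, 0.9, 1.3]
width: 27.3
t: 3.6
ee_pos: [511.6, -41.3, 162.8]
orientation: [-3.113, 0.414, -0.013]
ft_force: [0.7, -0.1, -1.3]
width: 23.7
(array([-3.39, 32.89,  0.17]), np.float64(-15.1)) (array([-3.48, 32.92, 12.17]), np.float64(-15.1))
```

```bash
python3 -m inch '[{"xyz":[-3.4,32.9,0],"spin":-15},{"xyz":[-3.4,32.9,0],"spin":-15},{"xyz":[-3.4,32.9,0],"spin":-15},{"xyz":[-3.4,32.9,0],"spin":-15},{"xyz":[-3.4,32.9,0],"spin":-15},{"xyz":[-3.4,32.9,0],"spin":-15},{"xyz":[-3.4,32.9,0],"spin":-15},{"xyz":[-3.4,32.9,0],"spin":-15},{"xyz":[-3.4,32.9,4],"spin":-15},{"xyz":[-3.4,32.9,8],"spin":-15},{"xyz":[-3.4,32.9,12],"spin":-15},{"xyz":[-3.4,32.9,12],"spin":-15},{"xyz":[-3.4,32.9,12],"spin":-15}]'
python3 -m inch '[{"xyz":[0,0,0],"spin":0},{"xyz":[0,0,0],"spin":0},{"xyz":[0,0,0],"spin":0},{"xyz":[0,0,0],"spin":0},{"xyz":[0,0,-6],"spin":0},{"xyz":[0,0,-12],"spin":0},{"xyz":[0,0,-12],"spin":0}]' 0.5
python3 -c "
from h import *
print(plan([604,-50,160],56),plan([604,-50,37.5],56))"
```

```text
t: 4.9
ee_pos: [393.4, -349.0, 41.2]
orientation: [-3.139, 0.003, -0.01]
ft_force: [0.2, -0.4, 0.2]
width: 23.9
t: 5.6
ee_pos: [394.2, -350.8, 165.6]
orientation: [3.14, -0.003, 0.017]
ft_force: [0.1, -0.1, 0.3]
width: 43.8
(array([ 20.91, -30.12,   0.73]), np.float64(33.9)) (array([ 20.78, -30.14,  12.98]), np.float64(33.9))
```

```bash
python3 -m inch '[{"xyz":[20.8,-30.1,0],"spin":33.9},{"xyz":[20.8,-30.1,0],"spin":33.9},{"xyz":[20.8,-30.1,0],"spin":33.9},{"xyz":[20.8,-30.1,0],"spin":33.9},{"xyz":[20.8,-30.1,0],"spin":33.9},{"xyz":[20.8,-30.1,0],"spin":33.9},{"xyz":[20.8,-30.1,0],"spin":33.9},{"xyz":[20.8,-30.1,0],"spin":33.9},{"xyz":[20.8,-30.1,4],"spin":33.9},{"xyz":[20.8,-30.1,8],"spin":33.9},{"xyz":[20.8,-30.1,12],"spin":33.9},{"xyz":[20.8,-30.1,12.8],"spin":33.9},{"xyz":[20.8,-30.1,12.8],"spin":33.9},{"xyz":[20.8,-30.1,12.8],"spin":33.9}]' 0
python3 -m inch '[{"xyz":[0,0,0],"spin":0},{"xyz":[0,0,0],"spin":0},{"xyz":[0,0,0],"spin":0},{"xyz":[0,0,0],"spin":0},{"xyz":[0,0,0],"spin":0},{"xyz":[0,0,0],"spin":0},{"xyz":[0,0,0],"spin":0},{"xyz":[0,0,0],"spin":0},{"xyz":[0,0,0],"spin":0}]' 1
python3 -m inch '[{"xyz":[0,0,-4],"spin":0},{"xyz":[0,0,-8],"spin":0},{"xyz":[0,0,-12],"spin":0},{"xyz":[0,0,-12],"spin":0},{"xyz":[0,0,-12],"spin":0}]'
python3 -c "
from h import *
print(plan([383,-385,160],90),plan([383,-385,40],90))"
```

```text
t: 7.0
ee_pos: [605.4, -50.7, 41.0]
orientation: [-3.002, 0.919, -0.02]
ft_force: [-1.1, -0.6, -0.6]
width: 87.6
t: 7.9
ee_pos: [605.4, -50.7, 40.9]
orientation: [-3.002, 0.919, -0.02]
ft_force: [0.1, 0.3, -0.1]
width: 24.3
t: 8.4
ee_pos: [604.2, -50.4, 161.6]
orientation: [-3.002, 0.919, -0.023]
ft_force: [-0.8, 0.5, -0.9]
width: 23.9
(array([ 0.39, 40.1 , -0.09]), np.float64(-34.0)) (array([ 0.23, 40.18, 11.91]), np.float64(-34.0))
```

```bash
python3 -m inch '[{"xyz":[0.3,40.1,0],"spin":-34},{"xyz":[0.3,40.1,0],"spin":-34},{"xyz":[0.3,40.1,0],"spin":-34},{"xyz":[0.3,40.1,0],"spin":-34},{"xyz":[0.3,40.1,0],"spin":-34},{"xyz":[0.3,40.1,0],"spin":-34},{"xyz":[0.3,40.1,0],"spin":-34},{"xyz":[0.3,40.1,0],"spin":-34},{"xyz":[0.3,40.1,0],"spin":-34},{"xyz":[0.3,40.1,4],"spin":-34},{"xyz":[0.3,40.1,8],"spin":-34},{"xyz":[0.3,40.1,12],"spin":-34},{"xyz":[0.3,40.1,12],"spin":-34},{"xyz":[0.3,40.1,12],"spin":-34}]'
python3 -m inch '[{"xyz":[0,0,0],"spin":0},{"xyz":[0,0,0],"spin":0},{"xyz":[0,0,0],"spin":0},{"xyz":[0,0,0],"spin":0},{"xyz":[0,0,-6],"spin":0},{"xyz":[0,0,-12],"spin":0},{"xyz":[0,0,-12],"spin":0},{"xyz":[0,0,-12],"spin":0},{"xyz":[0,0,-12],"spin":0}]' 0.5
python3 -c "
from h import *
im=snap('top','t1.png')
for c in chips(im):
  if c[0][2]<60: print(*c)
print(proj('top',[600,60,59]))
cv2.imwrite('pics/t1z.png',cv2.resize(im[130:290,160:500,::-1],None,fx=2.3,fy=2.3,interpolation=cv2.INTER_CUBIC))
print(plan([600,60,160],45),plan([600,60,37.5],45))"
```

```text
t: 9.8
ee_pos: [383.5, -383.4, 38.2]
orientation: [-3.141, 0.0, -0.019]
ft_force: [0.7, 0.4, -0.0]
width: 23.8
t: 10.7
ee_pos: [381.9, -383.4, 158.4]
orientation: [3.141, -0.0, 0.02]
ft_force: [-0.3, 0.5, 0.0]
width: 44.1
[287.9 181.6  54.5] [598.   62.8] [605.6  64.2] [29.2 20. ] 135.0
(np.float64(288.8833768509077), np.float64(180.7491103993996))
(array([ 21.85, -44.3 ,   0.06]), np.float64(45.0)) (array([ 21.71, -44.28,  12.3 ]), np.float64(45.0))
```

View pics/t1z.png

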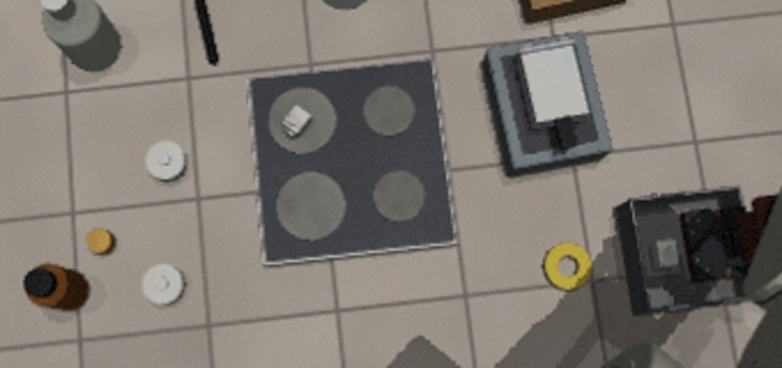

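```bash
python3 -m inch '[{"xyz":[21.8,-44.4,0],"spin":45},{"xyz":[21.8,-44.4,0],"spin":45},{"xyz":[21.8,-44.4,0],"spin":45},{"xyz":[21.8,-44.4,0],"spin":45},{"xyz":[21.8,-44.4,0],"spin":45},{"xyz":[21.8,-44.4,0],"spin":45},{"xyz":[21.8,-44.4,0],"spin":45},{"xyz":[21.8,-44.4,0],"spin":45},{"xyz":[21.8,-44.4,0],"spin":45},{"xyz":[21.8,-44.4,0],"spin":45},{"xyz":[21.8,-44.4,0],"spin":45},{"xyz":[21.8,-44.4,4],"spin":45},{"xyz":[21.8,-44.4,8],"spin":45},{"xyz":[21.8,-44.4,12],"spin":45},{"xyz":[21.8,-44.4,12.2],"spin":45},{"xyz":[21.8,-44.4,12.2],"spin":45},{"xyz":[21.8,-44.4,12.2],"spin":45}]' 0
python3 -m inch '[{"xyz":[0,0,0],"spin":0},{"xyz":[0,0,0],"spin":0},{"xyz":[0,0,0],"spin":0},{"xyz":[0,0,0],"spin":0},{"xyz":[0,0,0],"spin":0},{"xyz":[0,0,0],"spin":0},{"xyz":[0,0,0],"spin":0},{"xyz":[0,0,0],"spin":0},{"xyz":[0,0,0],"spin":0}]' 1
python3 -m inch '[{"xyz":[0,0,-4],"spin":0},{"xyz":[0,0,-8],"spin":0},{"xyz":[0,0,-12],"spin":0},{"xyz":[0,0,-12],"spin":0},{"xyz":[0,0,-12],"spin":0}]'
python3 -c "
from h import *
print(plan([403,-385,165],90),plan([403,-385,45],90))"
```

```text
t: 12.45
ee_pos: [601.6, 61.2, 39.7]
orientation: [-2.897, 1.2, -0.017]
ft_force: [-0.5, 0.6, 0.4]
width: 87.6
t: 13.35
ee_pos: [601.5, 61.2, 39.5]
orientation: [-2.897, 1.2, -0.017]
ft_force: [0.6, 0.2, -0.9]
width: 23.6
t: 13.85
ee_pos: [600.4, 61.0, 160.2]
orientation: [-2.896, 1.2, -0.019]
ft_force: [0.2, -0.3, -1.4]
width: 23.9
(array([17.6 , 45.49, -0.82]), np.float64(-45.0)) (array([17.49, 45.62, 11.18]), np.float64(-45.0))
```

```bash
python3 -m inch '[{"xyz":[17.6,45.5,-0.8],"spin":-45},{"xyz":[17.6,45.5,-0.8],"spin":-45},{"xyz":[17.6,45.5,-0.8],"spin":-45},{"xyz":[17.6,45.5,-0.8],"spin":-45},{"xyz":[17.6,45.5,-0.8],"spin":-45},{"xyz":[17.6,45.5,-0.8],"spin":-45},{"xyz":[17.6,45.5,-0.8],"spin":-45},{"xyz":[17.6,45.5,-0.8],"spin":-45},{"xyz":[17.6,45.5,-0.8],"spin":-45},{"xyz":[17.6,45.5,-0.8],"spin":-45},{"xyz":[17.6,45.5,-0.8],"spin":-45},{"xyz":[17.6,45.5,4],"spin":-45},{"xyz":[17.6,45.5,8],"spin":-45},{"xyz":[17.6,45.5,11],"spin":-45},{"xyz":[17.6,45.5,11],"spin":-45},{"xyz":[17.6,45.5,11],"spin":-45}]'
python3 -m inch '[{"xyz":[0,0,0],"spin":0},{"xyz":[0,0,0],"spin":0},{"xyz":[0,0,0],"spin":0},{"xyz":[0,0,0],"spin":0},{"xyz":[0,0,-6],"spin":0},{"xyz":[0,0,-12],"spin":0},{"xyz":[0,0,-12],"spin":0},{"xyz":[0,0,-12],"spin":0},{"xyz":[0,0,-12],"spin":0}]' 0.5
python3 -c "
from h import *
im=snap('top','t2.png')
for c in chips(im): print(*c)
print(plan([574,221,160],90))"
```

```text
t: 15.45
ee_pos: [404.1, -383.7, 45.9]
orientation: [-3.138, -0.0, -0.019]
ft_force: [0.5, -0.2, -0.6]
width: 23.9
t: 16.35
ee_pos: [402.6, -384.1, 166.1]
orientation: [-3.138, -0.0, -0.02]
ft_force: [0.4, -0.5, -0.1]
width: 44.0
(array([ 17.19, -60.45,   0.98]), np.float64(0.0))
```

```bash
cat >> h.py <<'E'
def cruc(im,th=125):
    hsv=cv2.cvtColor(im,cv2.COLOR_RGB2HSV); m=((hsv[...,2]>th)&(hsv[...,1]<25)).astype(np.uint8)
    n,l,s,c=cv2.connectedComponentsWithStats(m)
    return [(s[i,4],tuple(s[i,2:4]),c[i].round(1),px('top',*c[i],30)[:2].round(1)) for i in range(1,n) if 100<s[i,4]<350 and 150<c[i][0]<380 and 140<c[i][1]<320]
E
python3 - <<'E'
from h import *
im=cv2.imread('pics/t2.png')[:,:,::-1].copy(); i0=cv2.imread('pics/top0.png')[:,:,::-1].copy()
for th in(115,130,145):
  for a in(i0,im): print(th,*cruc(a,th))
cv2.imwrite('pics/t2z.png',cv2.resize(im[130:290,160:500,::-1],None,fx=2.3,fy=2.3,interpolation=cv2.INTER_CUBIC))
E
```

```text
115 (np.int32(236), (np.int32(18), np.int32(17)), array([231.3, 199. ]), array([575.1, 222.6])) (np.int32(107), (np.int32(86), np.int32(11)), array([312.7, 239.7]), array([438.7,  14.8])) (np.int32(256), (np.int32(18), np.int32(19)), array([229.9, 253.1]), array([428.6, 237.3]))
115 (np.int32(240), (np.int32(18), np.int32(17)), array([231.3, 199. ]), array([575.1, 222.5])) (np.int32(148), (np.int32(89), np.int32(30)), array([303.4, 236. ]), array([451.5,  38.4])) (np.int32(261), (np.int32(19), np.int32(19)), array([230. , 253.1]), array([428.8, 237.2]))
130 (np.int32(232), (np.int32(18), np.int32(17)), array([231.2, 198.9]), array([575.4, 222.8])) (np.int32(251), (np.int32(18), np.int32(19)), array([229.8, 253. ]), array([429. , 237.5]))
130 (np.int32(238), (np.int32(18), np.int32(17)), array([231.3, 199. ]), array([575.2, 222.6])) (np.int32(258), (np.int32(18), np.int32(19)), array([229.9, 253. ]), array([428.9, 237.4]))
145 (np.int32(223), (np.int32(17), np.int32(17)), array([231.2, 198.7]), array([575.9, 222.9])) (np.int32(238), (np.int32(18), np.int32(18)), array([229.7, 252.9]), array([429.4, 237.9]))
145 (np.int32(231), (np.int32(17), np.int32(17)), array([231.2, 198.8]), array([575.6, 222.9])) (np.int32(249), (np.int32(18), np.int32(19)), array([229.7, 252.9]), array([429.2, 237.9]))
```

View pics/t2z.png

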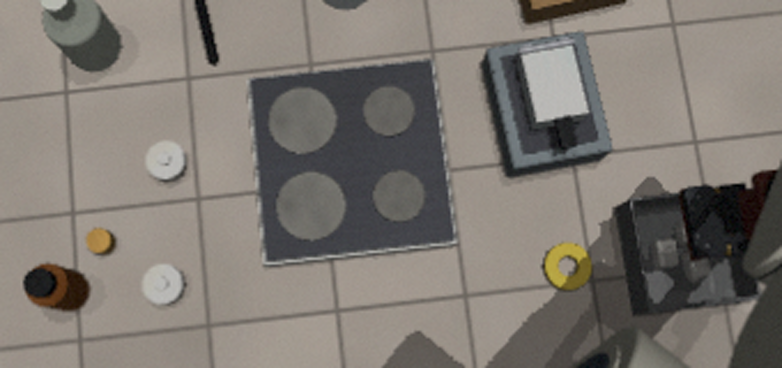

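```bash
python3 -m inch '[{"xyz":[17.2,-60.5,0],"spin":0},{"xyz":[17.2,-60.5,0],"spin":0},{"xyz":[17.2,-60.5,0],"spin":0},{"xyz":[17.2,-60.5,0],"spin":0},{"xyz":[17.2,-60.5,0],"spin":0},{"xyz":[17.2,-60.5,0],"spin":0},{"xyz":[17.2,-60.5,0],"spin":0},{"xyz":[17.2,-60.5,0],"spin":0},{"xyz":[17.2,-60.5,0],"spin":0},{"xyz":[17.2,-60.5,0],"spin":0},{"xyz":[17.2,-60.5,0],"spin":0},{"xyz":[17.2,-60.5,0],"spin":0},{"xyz":[17.2,-60.5,0],"spin":0},{"xyz":[17.2,-60.5,0],"spin":0},{"xyz":[17.2,-60.5,0],"spin":0},{"xyz":[17.2,-60.5,0],"spin":0},{"xyz":[17.2,-60.5,0],"spin":0}]' 0
python3 -c "
from h import *
im=snap('top','t3.png');print(*cruc(im,130))
print(plan([574.5,221.5,8],90))"
```

```text
t: 18.1
ee_pos: [573.4, 220.0, 169.2]
orientation: [-3.137, 0.002, -0.015]
ft_force: [-0.4, -1.0, -0.3]
width: 87.7
(np.int32(282), (np.int32(18), np.int32(73)), array([150.9, 176.5]), array([664.7, 439.9]))
(array([-0.08, -0.07, 16.16]), np.float64(-0.1))
```

```bash
python3 -m inch '[{"xyz":[0,0,5],"spin":0},{"xyz":[0,0,10],"spin":0},{"xyz":[0,0,13],"spin":0},{"xyz":[-0.1,-0.1,15],"spin":0},{"xyz":[-0.1,-0.1,16],"spin":0},{"xyz":[-0.1,-0.1,16],"spin":0},{"xyz":[-0.1,-0.1,16],"spin":0}]'
python3 -m inch '[{"xyz":[0,0,0],"spin":0},{"xyz":[0,0,0],"spin":0},{"xyz":[0,0,0],"spin":0},{"xyz":[0,0,0],"spin":0},{"xyz":[0,0,0],"spin":0},{"xyz":[0,0,0],"spin":0},{"xyz":[0,0,0],"spin":0},{"xyz":[0,0,0],"spin":0}]' 1
python3 -m inch '[{"xyz":[0,0,-4],"spin":0},{"xyz":[0,0,-8],"spin":0},{"xyz":[0,0,-12],"spin":0},{"xyz":[0,0,-12],"spin":0},{"xyz":[0,0,-12],"spin":0}]'
python3 -c "
from h import *
im=snap('side','s3.png'); cv2.imwrite('pics/s3z.png',cv2.resize(im[110:340,200:440,::-1],None,fx=2.5,fy=2.5,interpolation=cv2.INTER_CUBIC))
print(plan([602,-48.5,130],90))"
```

```text
t: 18.85
ee_pos: [575.1, 221.7, 10.5]
orientation: [-3.137, 0.003, -0.018]
ft_force: [0.0, -0.1, -0.2]
width: 88.0
t: 19.65
ee_pos: [575.1, 221.8, 10.6]
orientation: [-3.137, 0.003, -0.018]
ft_force: [-1.3, 1.7, 2.3]
width: 44.2
t: 20.15
ee_pos: [574.0, 221.2, 131.2]
orientation: [-3.136, 0.003, -0.02]
ft_force: [0.3, -0.5, -0.9]
width: 44.2
(array([ 2.94, 26.94, -0.1 ]), np.float64(-0.1))
```

View pics/s3z.png

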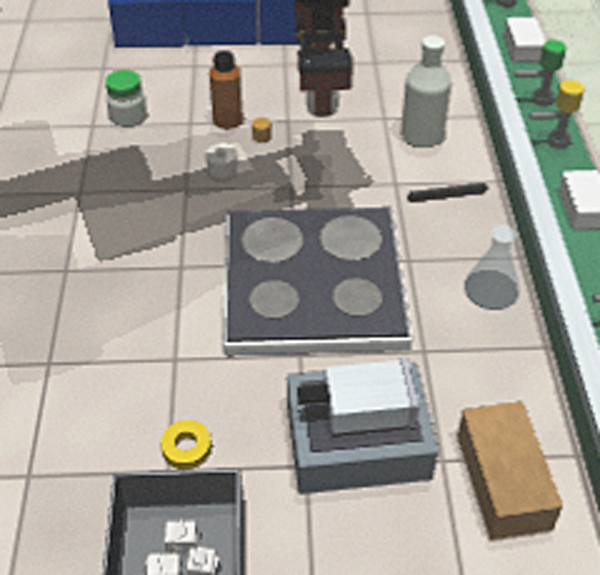

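```bash
python3 -m inch '[{"xyz":[3,26.9,0],"spin":0},{"xyz":[3,26.9,0],"spin":0},{"xyz":[3,26.9,0],"spin":0},{"xyz":[3,26.9,0],"spin":0},{"xyz":[3,26.9,0],"spin":0},{"xyz":[3,26.9,0],"spin":0},{"xyz":[3,26.9,0],"spin":0},{"xyz":[3,26.9,0],"spin":0},{"xyz":[3,26.9,0],"spin":0},{"xyz":[3,26.9,0],"spin":0}]'
python3 -c "
from h import *
snap('side','s4.png'); snap('top','t4.png')
print(plan([602.5,-48.5,44.5],90))"
```

```text
t: 21.2
ee_pos: [602.2, -46.8, 128.5]
orientation: [-3.137, 0.0, -0.015]
ft_force: [0.4, -0.2, -1.1]
width: 44.5
(array([-0.08,  0.19,  8.43]), np.float64(-0.0))
```

```bash
python3 -m inch '[{"xyz":[-0.1,0.2,4],"spin":0},{"xyz":[-0.1,0.2,7],"spin":0},{"xyz":[-0.1,0.2,8],"spin":0},{"xyz":[-0.1,0.2,8.4],"spin":0},{"xyz":[-0.1,0.2,8.4],"spin":0},{"xyz":[-0.1,0.2,8.4],"spin":0}]'
python3 -m inch '[{"xyz":[0,0,0],"spin":0},{"xyz":[0,0,0],"spin":0},{"xyz":[0,0,0],"spin":0},{"xyz":[0,0,0],"spin":0},{"xyz":[0,0,0],"spin":0},{"xyz":[0,0,-4],"spin":0},{"xyz":[0,0,-8],"spin":0},{"xyz":[0,0,-12],"spin":0},{"xyz":[0,0,-12],"spin":0},{"xyz":[0,0,-12],"spin":0}]' 0.15
python3 -c "
from h import *
print(plan([429,236.5,160],0))"
```

```text
t: 21.9
ee_pos: [603.4, -48.5, 46.2]
orientation: [-3.137, -0.0, -0.02]
ft_force: [-0.7, 0.3, -1.4]
width: 44.5
t: 22.9
ee_pos: [602.4, -49.2, 167.1]
orientation: [-3.137, 0.0, -0.023]
ft_force: [0.2, -0.8, -0.4]
width: 74.7
(array([-17.35, -28.56,   0.58]), np.float64(90.0))
```

```bash
python3 -m inch '[{"xyz":[-17.4,-28.6,0.4],"spin":-90},{"xyz":[-17.4,-28.6,0.4],"spin":-90},{"xyz":[-17.4,-28.6,0.4],"spin":-90},{"xyz":[-17.4,-28.6,0.4],"spin":-90},{"xyz":[-17.4,-28.6,0.4],"spin":-90},{"xyz":[-17.4,-28.6,0.4],"spin":-90},{"xyz":[-17.4,-28.6,0.4],"spin":-90},{"xyz":[-17.4,-28.6,0.4],"spin":-90},{"xyz":[-17.4,-28.6,0.4],"spin":-90},{"xyz":[-17.4,-28.6,0.4],"spin":-90},{"xyz":[-17.4,-28.6,0.4],"spin":-90},{"xyz":[-17.4,-28.6,0.4],"spin":-90},{"xyz":[-17.4,-28.6,0.4],"spin":-90}]' 0
python3 -c "
from h import *
im=snap('top','t5.png');a=cruc(im,130);print(*a)
h=cv2.cvtColor(im,cv2.COLOR_RGB2HSV); m=((h[...,2]>130)&(h[...,1]<25)).astype(np.uint8); m[:, :300]=0; m[:,360:]=0;m[:150]=0;m[225:]=0
n,l,s,c=cv2.connectedComponentsWithStats(m)
for i in range(1,n):
  if s[i,4]>40: print(s[i],px('top',*c[i],63))
i=snap('side','s5.png'); cv2.imwrite('pics/s5z.png',cv2.resize(i[110:340,200:440,::-1],None,fx=2.5,fy=2.5,interpolation=cv2.INTER_CUBIC))
print(plan([429,236.5,9],0),ctrl.get_obs()['qpos'].round(2))"
```

```text
t: 24.2
ee_pos: [427.7, 236.5, 160.7]
orientation: [2.219, 2.214, 0.017]
ft_force: [0.3, 0.7, -0.3]
width: 88.0
(np.int32(221), (np.int32(17), np.int32(17)), array([329. , 174.7]), array([611.8, -50.4])) (np.int32(326), (np.int32(44), np.int32(83)), array([212.3, 240.9]), array([466.6, 281.9])) (np.int32(113), (np.int32(13), np.int32(20)), array([159.8, 282. ]), array([374.2, 427.2]))
[321 167  17  17 221] [602.92566872 -48.69363342  63.        ]
(array([-0.07, -0.11, 15.21]), np.float64(-0.1)) [ 0.48  0.31  1.98 -0.    0.84  0.49]
```

View pics/s5z.png

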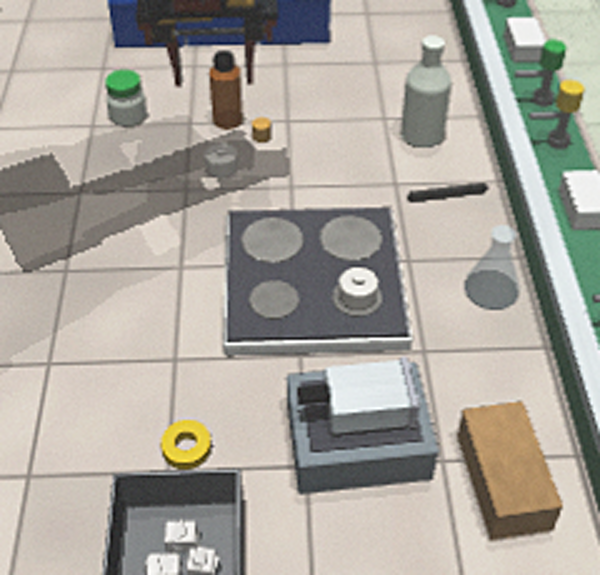

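```bash
python3 -m inch '[{"xyz":[0,0,5],"spin":0},{"xyz":[0,0,10],"spin":0},{"xyz":[-0.1,-0.1,12],"spin":0},{"xyz":[-0.1,-0.1,14],"spin":0},{"xyz":[-0.1,-0.1,15],"spin":0},{"xyz":[-0.1,-0.1,15],"spin":0},{"xyz":[-0.1,-0.1,15],"spin":0}]'
python3 -m inch '[{"xyz":[0,0,0],"spin":0},{"xyz":[0,0,0],"spin":0},{"xyz":[0,0,0],"spin":0},{"xyz":[0,0,0],"spin":0},{"xyz":[0,0,0],"spin":0},{"xyz":[0,0,0],"spin":0},{"xyz":[0,0,0],"spin":0},{"xyz":[0,0,0],"spin":0}]' 1
python3 -m inch '[{"xyz":[0,0,-4],"spin":0},{"xyz":[0,0,-8],"spin":0},{"xyz":[0,0,-12],"spin":0},{"xyz":[0,0,-12],"spin":0},{"xyz":[0,0,-12],"spin":0}]'
python3 -c "
from h import *
print(plan([500,-48,130],0))"
```

```text
t: 25.0
ee_pos: [429.4, 236.3, 11.6]
orientation: [2.219, 2.214, 0.02]
ft_force: [-0.1, 0.8, -0.1]
width: 87.6
t: 25.8
ee_pos: [429.5, 236.4, 11.7]
orientation: [2.219, 2.214, 0.02]
ft_force: [-0.4, -0.0, 2.6]
width: 44.4
t: 26.3
ee_pos: [428.1, 236.0, 132.2]
orientation: [2.218, 2.214, 0.023]
ft_force: [-0.4, -0.3, -1.2]
width: 44.7
(array([-28.39,   7.25,   0.2 ]), np.float64(-0.1))
```

```bash
python3 -m inch '[{"xyz":[-28.4,7.2,0],"spin":0},{"xyz":[-28.4,7.2,0],"spin":0},{"xyz":[-28.4,7.2,0],"spin":0},{"xyz":[-28.4,7.2,0],"spin":0},{"xyz":[-28.4,7.2,0],"spin":0},{"xyz":[-28.4,7.2,0],"spin":0},{"xyz":[-28.4,7.2,0],"spin":0},{"xyz":[-28.4,7.2,0],"spin":0},{"xyz":[-28.4,7.2,0],"spin":0},{"xyz":[-28.4,7.2,0],"spin":0}]'
python3 -c "
from h import *
print(plan([499.5,-48,45.5],0))"
```

```text
t: 27.3
ee_pos: [498.7, -46.8, 131.3]
orientation: [2.217, 2.217, 0.021]
ft_force: [1.1, 0.1, -1.0]
width: 44.6
(array([-0.16, -0.04,  8.58]), np.float64(-0.0))
```

```bash
python3 -m inch '[{"xyz":[-0.2,-0.1,4],"spin":0},{"xyz":[-0.2,-0.1,7],"spin":0},{"xyz":[-0.2,-0.1,8],"spin":0},{"xyz":[-0.2,-0.1,8.6],"spin":0},{"xyz":[-0.2,-0.1,8.6],"spin":0},{"xyz":[-0.2,-0.1,8.6],"spin":0}]'
python3 -m inch '[{"xyz":[0,0,0],"spin":0},{"xyz":[0,0,0],"spin":0},{"xyz":[0,0,0],"spin":0},{"xyz":[0,0,0],"spin":0},{"xyz":[0,0,0],"spin":0},{"xyz":[0,0,-4],"spin":0},{"xyz":[0,0,-8],"spin":0},{"xyz":[0,0,-12],"spin":0},{"xyz":[0,0,-12],"spin":0},{"xyz":[0,0,-12],"spin":0}]' 0.25
python3 -c "
from h import *
im=cv2.imread('pics/t5.png')[:,:,::-1].copy()
b,d=ray('top',160+69.5/4-.5,130+491.5/4-.5)
i=cv2.imread('pics/s5.png')[:,:,::-1].copy()
# bottle body base in side view
h=cv2.cvtColor(i,cv2.COLOR_RGB2HSV);m=((h[...,0]<14)&(h[...,1]>120)).astype(np.uint8);m[:125]=0;m[170:]=0;m[:,:270]=0;m[:,300:]=0
n,l,s,c=cv2.connectedComponentsWithStats(m)
for k in range(1,n):
  if s[k,4]>50: print(s[k],c[k]); u=c[k][0]; print('front base',px('side',u,s[k,1]+s[k,3],0))
print(plan([436,349,200],90))"
```

```text
t: 27.9
ee_pos: [499.8, -48.1, 46.2]
orientation: [2.216, 2.216, 0.023]
ft_force: [0.8, 0.1, -0.3]
width: 44.7
t: 28.9
ee_pos: [498.3, -48.8, 166.8]
orientation: [2.214, 2.215, 0.025]
ft_force: [-0.5, -0.5, 0.3]
width: 65.4
(array([39.79, -6.15, -3.24]), np.float64(-90.0))
```

```bash
python3 -m inch '[{"xyz":[20,-3,-3.2],"spin":-45},{"xyz":[20,-3,-3.2],"spin":-45},{"xyz":[39.8,-6.2,-3.2],"spin":-90},{"xyz":[39.8,-6.2,-3.2],"spin":-90},{"xyz":[39.8,-6.2,-3.2],"spin":-90},{"xyz":[39.8,-6.2,-3.2],"spin":-90},{"xyz":[39.8,-6.2,-3.2],"spin":-90},{"xyz":[39.8,-6.2,-3.2],"spin":-90},{"xyz":[39.8,-6.2,-3.2],"spin":-90},{"xyz":[39.8,-6.2,-3.2],"spin":-90},{"xyz":[39.8,-6.2,-3.2],"spin":-90},{"xyz":[39.8,-6.2,-3.2],"spin":-90},{"xyz":[39.8,-6.2,-3.2],"spin":-90},{"xyz":[39.8,-6.2,-3.2],"spin":-90},{"xyz":[39.8,-6.2,-3.2],"spin":-90}]' 0
python3 -c "
from h import *
im=snap('top','t6.png')
print(px('side',289.6,132.8,120),px('side',290.8,160.8,0))
h=cv2.cvtColor(im,cv2.COLOR_RGB2HSV); m=((h[...,2]>130)&(h[...,1]<25)).astype(np.uint8); m[:, :300]=0; m[:,360:]=0;m[:150]=0;m[225:]=0
n,l,s,c=cv2.connectedComponentsWithStats(m)
for i in range(1,n):
  if s[i,4]>40: print(s[i],px('top',*c[i],63))
i=snap('side','s6.png'); cv2.imwrite('pics/s6z.png',cv2.resize(i[110:340,200:440,::-1],None,fx=2.5,fy=2.5,interpolation=cv2.INTER_CUBIC))
print(plan([436,349,55],90))"
```

```text
t: 30.4
ee_pos: [435.5, 348.8, 199.2]
orientation: [0.001, 3.124, 0.007]
ft_force: [0.2, -0.2, 0.3]
width: 87.6
[437.95345693 345.86031863 120.        ] [436.45303365 330.9593649    0.        ]
[321 167  18  17 223] [602.82112047 -48.77678382  63.        ]
[325 205  18  17 244] [498.63040391 -47.04017743  63.        ]
(array([ 0.22, -0.06, 14.45]), np.float64(-0.0))
```

View pics/s6z.png

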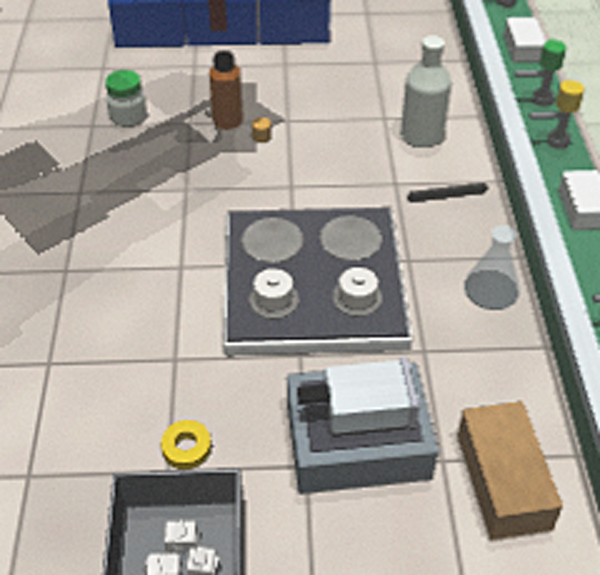

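```bash
python3 -m inch '[{"xyz":[0,0.1,4],"spin":0},{"xyz":[0,0.1,8],"spin":0},{"xyz":[0,0.1,12],"spin":0},{"xyz":[-0.1,0.1,14.4],"spin":0},{"xyz":[-0.1,0.1,14.4],"spin":0},{"xyz":[-0.1,0.1,14.4],"spin":0}]'
python3 -m inch '[{"xyz":[0,0,0],"spin":0},{"xyz":[0,0,0],"spin":0},{"xyz":[0,0,0],"spin":0},{"xyz":[0,0,0],"spin":0},{"xyz":[0,0,0],"spin":0},{"xyz":[0,0,0],"spin":0},{"xyz":[0,0,0],"spin":0},{"xyz":[0,0,0],"spin":0}]' 1
python3 -m inch '[{"xyz":[0,0,-4],"spin":0},{"xyz":[0,0,-8],"spin":0},{"xyz":[0,0,-12],"spin":0},{"xyz":[0,0,-12],"spin":0},{"xyz":[0,0,-12],"spin":0}]'
python3 -c "
from h import *
snap('side','s7.png')
print(plan([500,56,175],90),plan([602.5,55,175],90))"
```

```text
t: 31.1
ee_pos: [439.3, 350.6, 55.8]
orientation: [0.001, 3.124, 0.007]
ft_force: [0.5, -1.1, 1.1]
width: 88.1
t: 31.9
ee_pos: [439.6, 350.9, 56.1]
orientation: [0.001, 3.124, 0.008]
ft_force: [0.6, 0.9, 3.9]
width: 47.8
t: 32.4
ee_pos: [437.4, 350.2, 176.4]
orientation: [0.001, 3.123, 0.008]
ft_force: [-0.4, -0.5, -0.6]
width: 48.1
(array([-6.350e+00, -2.937e+01,  1.000e-02]), np.float64(-0.1)) (array([-16.6 , -29.46,   0.18]), np.float64(-0.1))
```

```bash
python3 -m inch '[{"xyz":[-2,-8,0],"spin":0},{"xyz":[-3,-13,0],"spin":0},{"xyz":[-4,-17,0],"spin":0},{"xyz":[-5,-21,0],"spin":0},{"xyz":[-6,-25,0],"spin":0},{"xyz":[-6.4,-29.4,0],"spin":0},{"xyz":[-6.4,-29.4,0],"spin":0},{"xyz":[-6.4,-29.4,0],"spin":0},{"xyz":[-6.4,-29.4,0],"spin":0},{"xyz":[-6.4,-29.4,0],"spin":0}]'
python3 -c "
from h import *
print(plan([501,55.5,90],90))"
```

```text
t: 33.45
ee_pos: [499.9, 56.9, 174.4]
orientation: [-0.002, 3.126, 0.006]
ft_force: [0.4, 0.5, -0.7]
width: 48.0
(array([ 0.02, -0.17,  8.44]), np.float64(0.1))
```

```bash
python3 -m inch '[{"xyz":[0,-0.1,4],"spin":0},{"xyz":[0,-0.1,7],"spin":0},{"xyz":[0,-0.1,8],"spin":0},{"xyz":[0,-0.1,8.4],"spin":0},{"xyz":[0,-0.1,8.4],"spin":0},{"xyz":[0,-0.1,8.4],"spin":0}]'
python3 -m inch '[{"xyz":[0,0,0],"spin":0},{"xyz":[0,0,0],"spin":0},{"xyz":[0,0,0],"spin":0},{"xyz":[0,0,0],"spin":0},{"xyz":[0,0,0],"spin":0},{"xyz":[0,0,-4],"spin":0},{"xyz":[0,0,-8],"spin":0},{"xyz":[0,0,-12],"spin":0},{"xyz":[0,0,-12],"spin":0},{"xyz":[0,0,-12],"spin":0}]' 0.15
python3 -c "
from h import *
print(plan([440,-300,210],90), ctrl.get_obs()['qpos'].round(2))"
```

```text
t: 34.05
ee_pos: [502.2, 56.6, 91.5]
orientation: [-0.002, 3.124, 0.006]
ft_force: [-0.3, -0.2, -1.2]
width: 48.0
t: 35.05
ee_pos: [500.4, 56.1, 212.1]
orientation: [-0.002, 3.122, 0.007]
ft_force: [0.2, 0.2, -0.0]
width: 74.7
(array([  6.09, -35.6 ,  -0.06]), np.float64(0.1)) [ 0.09  0.25  1.92  0.    0.96 -1.49]
```

```bash
python3 - <<'E'
from h import *
f=lambda z:[px('side',200+(a+.5)/2.5-.5,110+(b+.5)/2.5-.5,h)[:2].round(1) for a,b,h in z]
print('guard',*f([(327,368,104),(408,360,104),(418,400,104),(332,414,104)]))
print('tab end mid',*f([(299,393,104)]))
print('box top z60 corners',*f([(288,374,60),(436,452,60),(299,470,60)]))
im=cv2.imread('pics/t5.png')
b=cv2.resize(im[135:215,360:440],None,fx=7.5,fy=7.5,interpolation=cv2.INTER_CUBIC)
i=cv2.imread('pics/s6.png'); c=cv2.resize(i[245:315,305:385],None,fx=7,fy=7,interpolation=cv2.INTER_CUBIC)
cv2.imwrite('pics/gz.png',np.hstack([cv2.resize(im[140:210,365:427],None,fx=6,fy=6,interpolation=cv2.INTER_CUBIC),cv2.resize(i[245:315,310:378],None,fx=6,fy=6,interpolation=cv2.INTER_CUBIC)]))
E
```

```text
guard [ 554.3 -209.8] [ 642.3 -202.8] [ 646.3 -254.6] [ 555.7 -268. ]
tab end mid [ 523.  -240.7]
box top z60 corners [ 513.1 -183.8] [ 664.7 -290.3] [ 520.4 -305.3]
```

View pics/gz.png

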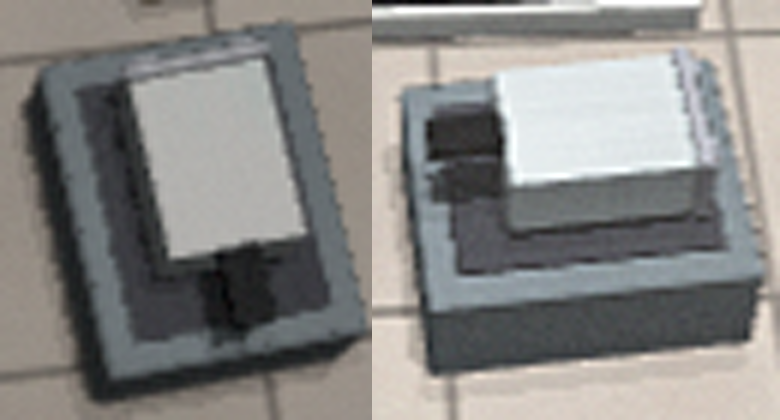

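```bash
python3 - <<'E'
from h import *
T=lambda a,b,h:px('top',365+(a+.5)/6-.5,140+(b+.5)/6-.5,h)[:2]
S=lambda a,b,h:px('side',310+(a-372+.5)/6-.5,245+(b+.5)/6-.5,h)[:2]
for n,F,P in(('T',T,[(45,70),(295,22),(362,328),(110,378)]),('S',S,[(708,60),(765,278),(430,312),(405,88)])):
    w=np.array([F(*p,60) for p in P]); print(n,w.round(1).tolist(),w.mean(0).round(1)); a=(w[0]+w[1])/2-(w[2]+w[3])/2; b=(w[0]+w[3])/2-(w[1]+w[2])/2
    print(np.linalg.norm(a),np.linalg.norm(b),np.degrees(np.arctan2(a[1],a[0])),np.degrees(np.arctan2(-b[0],b[1])))
print('guardT',*[T(*p,104).round(1) for p in[(130,80),(265,57),(305,235),(170,260)]])
print('guardS',*[S(*p,104).round(1) for p in[(672,55),(705,165),(510,185),(497,72)]])
print('tabT',T(228,330,104),T(262,325,104),'tabS',S(428,108,104),S(428,157,104))
print('toggle?')
E
```

```text
T [[655.6, -173.1], [665.0, -289.6], [520.5, -296.0], [511.2, -181.4]] [ 588.1 -235. ]
144.6683593366388 115.91547627323152 2.9225403908788263 4.637797222699854
S [[657.4, -173.5], [667.1, -291.6], [520.4, -302.1], [513.7, -183.7]] [ 589.6 -237.7]
145.5525246770921 118.5739185197381 4.070513872247647 3.979898638500384
guardT [ 633.  -202.1] [ 636.5 -262.3] [ 555.3 -266.6] [ 551.1 -207.2]
guardS [ 633.3 -202.6] [ 640.6 -261.8] [ 555.9 -268.3] [ 554.1 -208.7]
tabT [ 517.76342189 -227.1002522 ] [ 518.22363765 -241.87901807] tabS [ 522.56423879 -226.94518367] [ 521.50495581 -252.62468271]
toggle?
```

```bash
python3 -m inch '[{"xyz":[-3.1,-29.6,0],"spin":-4},{"xyz":[-3.1,-29.6,0],"spin":-4},{"xyz":[-3.1,-29.6,0],"spin":-4},{"xyz":[-3.1,-29.6,0],"spin":-4},{"xyz":[-3.1,-29.6,4],"spin":-4},{"xyz":[-3.1,-29.6,4],"spin":-4},{"xyz":[-3.1,-29.6,4],"spin":-4},{"xyz":[-3.1,-29.6,4],"spin":-4},{"xyz":[-3.1,-29.6,4],"spin":-4},{"xyz":[-3.1,-29.6,4],"spin":-4},{"xyz":[-3.1,-29.6,4],"spin":-4}]' 0.3
python3 -c "
from h import *
i=snap('side','s8.png'); cv2.imwrite('pics/s8z.png',cv2.resize(i[110:340,200:440,::-1],None,fx=2.5,fy=2.5,interpolation=cv2.INTER_CUBIC))
print(plan([531,-240,90],94))"
```

```text
t: 36.15
ee_pos: [532.9, -238.4, 172.0]
orientation: [-0.114, 3.12, 0.005]
ft_force: [0.9, 0.3, 0.1]
width: 61.8
(array([ 0.37, -0.15,  8.2 ]), np.float64(0.2))
```

View pics/s8z.png

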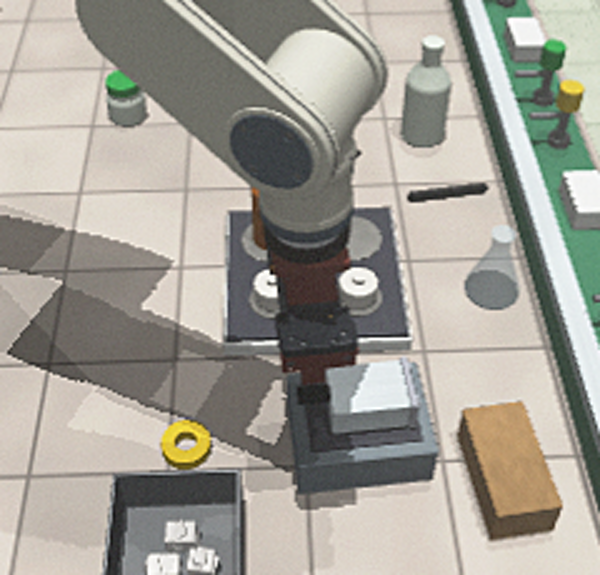

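```bash
python3 -m inch '[{"xyz":[0.4,-0.1,3],"spin":0},{"xyz":[0.4,-0.1,6],"spin":0},{"xyz":[0.4,-0.1,7.5],"spin":0},{"xyz":[0.4,-0.1,8.3],"spin":0},{"xyz":[0.4,-0.1,8.3],"spin":0},{"xyz":[0.4,-0.1,8.3],"spin":0}]'
python3 -m inch '[{"xyz":[0,0,0],"spin":0},{"xyz":[0,0,0],"spin":0},{"xyz":[0,0,0],"spin":0},{"xyz":[0,0,0],"spin":0},{"xyz":[0,0,0],"spin":0},{"xyz":[0,0,0],"spin":0},{"xyz":[0,0,0],"spin":0},{"xyz":[0,0,0],"spin":0}]' 1
```

```text
t: 36.8
ee_pos: [531.4, -239.7, 89.9]
orientation: [-0.114, 3.118, 0.004]
ft_force: [0.4, 0.4, 0.4]
width: 61.5
t: 37.6
ee_pos: [531.3, -239.3, 89.9]
orientation: [-0.114, 3.118, 0.005]
ft_force: [0.7, 2.8, 1.3]
width: 17.3
```

```bash
python3 -m inch '[{"xyz":[-0.1,0,-1.6],"spin":0},{"xyz":[-0.4,0,-3.2],"spin":0},{"xyz":[-1.0,0,-4.7],"spin":0},{"xyz":[-1.8,0,-6.2],"spin":0},{"xyz":[-2.7,0,-7.5],"spin":0},{"xyz":[-3.9,0,-8.6],"spin":0},{"xyz":[-5.2,0,-9.6],"spin":0},{"xyz":[-6.7,0,-10.3],"spin":0},{"xyz":[-8.2,0,-10.8],"spin":0},{"xyz":[-9.8,0,-11.1],"spin":0},{"xyz":[-11.4,0,-11.2],"spin":0},{"xyz":[-13.0,0,-11.0],"spin":0},{"xyz":[-14.6,0,-10.6],"spin":0},{"xyz":[-16.1,0,-9.9],"spin":0},{"xyz":[-16.4,0,-9.7],"spin":0},{"xyz":[-16.4,0,-9.7],"spin":0}]'
python3 -c "
from h import *
o=ctrl.get_obs();print(o['ft_force'],o['moment'],o['width'])"
```

```text
t: 39.2
ee_pos: [695.3, -227.2, 191.9]
orientation: [-0.115, 3.114, 0.005]
ft_force: [0.6, 3.3, 8.6]
width: 17.4
[0.58631813 3.27746041 8.56636633] [ 0.75302956 -0.33860657  0.04079476] 17.36321915119649
```

```bash
python3 -m inch '[{"xyz":[0,0,0],"spin":0},{"xyz":[0,0,0],"spin":0},{"xyz":[0,0,0],"spin":0},{"xyz":[0,0,0],"spin":0},{"xyz":[0,0,-2],"spin":0},{"xyz":[0,0,-4.5],"spin":0},{"xyz":[8,0,-4.5],"spin":0},{"xyz":[12,0,-4.5],"spin":0},{"xyz":[16,0,-4.5],"spin":0},{"xyz":[20,0,-4.5],"spin":0},{"xyz":[20,0,-4.5],"spin":0},{"xyz":[20,0,-4.5],"spin":0},{"xyz":[20,0,-4.5],"spin":0}]' 0.5
python3 -c "
from h import *
t=snap('top','t9.png');i=snap('side','s9.png')
cv2.imwrite('pics/g9.png',np.hstack([cv2.resize(t[120:210,355:430,::-1],None,fx=5,fy=5,interpolation=cv2.INTER_CUBIC),cv2.resize(i[225:315,305:385,::-1],None,fx=5,fy=5,interpolation=cv2.INTER_CUBIC)]))
c=np.array([589,-236.3]);ux=np.array([.9976,.0698]);uy=np.array([-.0698,.9976])
for y in(40,15,0,-15):
  p=c-18*ux+y*uy;print(y,p,proj('top',[*p,94]),proj('side',[*p,94]),plan([*p,150],94))"
```

```text
t: 40.5
ee_pos: [496.0, -242.6, 232.4]
orientation: [-0.115, 3.112, 0.003]
ft_force: [0.1, -0.8, -0.1]
width: 44.2
40 [ 568.2512 -197.6524] (np.float64(387.68846652384036), np.float64(177.9109254920863)) (np.float64(335.26344497419836), np.float64(255.31181760671836)) (array([-7.3,  3.9,  8.4]), np.float64(0.3))
15 [ 569.9962 -222.5924] (np.float64(397.04561364674964), np.float64(176.1865679468822)) (np.float64(336.58637331288435), np.float64(262.8441883330215)) (array([-7.28,  1.4 ,  8.4 ]), np.float64(0.3))
0 [ 571.0432 -237.5564] (np.float64(402.6490066005655), np.float64(175.15408394468798)) (np.float64(337.402365529343), np.float64(267.4904720765486)) (array([-7.28, -0.1 ,  8.39]), np.float64(0.3))
-15 [ 572.0902 -252.5204] (np.float64(408.24401031870354), np.float64(174.1232376829151)) (np.float64(338.235658425801), np.float64(272.23547185367875)) (array([-7.27, -1.6 ,  8.39]), np.float64(0.3))
```

View pics/g9.png

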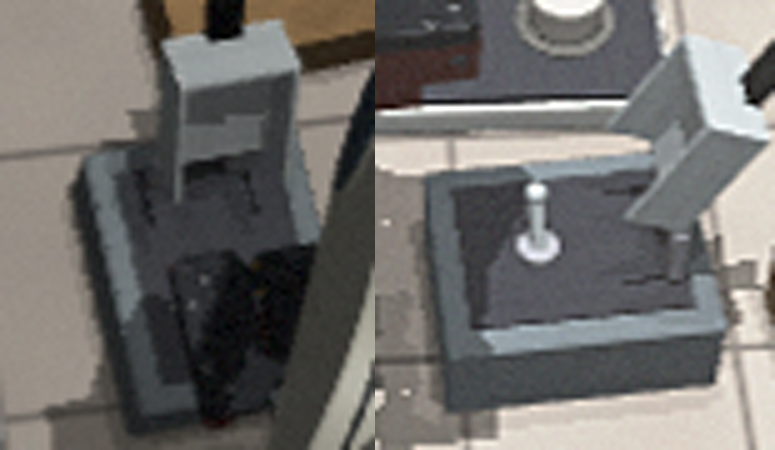

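```bash
python3 -m inch '[{"xyz":[-4,4.4,0],"spin":0},{"xyz":[-7.3,4.4,4],"spin":0},{"xyz":[-7.3,4.4,8],"spin":0},{"xyz":[-7.3,4.4,8.4],"spin":0},{"xyz":[-7.3,4.4,11],"spin":0},{"xyz":[-7.3,4.4,13],"spin":0},{"xyz":[-7.3,4.4,14.9],"spin":0},{"xyz":[-7.3,4.4,14.9],"spin":0},{"xyz":[-7.3,4.4,14.9],"spin":0},{"xyz":[-7.3,4.4,14.9],"spin":0}]' 1
python3 -c "
from h import *
c=np.array([589,-236.3]);ux=np.array([.9976,.0698]);uy=np.array([-.0698,.9976])
o=ctrl.get_obs();d=o['ee_pos'][:2]-c;print(d@ux,d@uy)"
```

```text
t: 41.6
ee_pos: [570.5, -193.0, 86.7]
orientation: [-0.116, 3.111, 0.002]
ft_force: [0.2, -0.4, 0.4]
width: 0.4
-15.384795775184221 44.52498982270978
```

```bash
python3 -m inch '[{"xyz":[0.2,-1,0.2],"spin":0},{"xyz":[0.2,-2,0.2],"spin":0},{"xyz":[0.2,-2.8,0.2],"spin":0},{"xyz":[0.2,-3.5,0.2],"spin":0},{"xyz":[0.2,-4.1,0.2],"spin":0},{"xyz":[0.2,-4.2,0.2],"spin":0},{"xyz":[0.2,-4.2,0.2],"spin":0},{"xyz":[0.2,-4.2,0.2],"spin":0}]'
python3 -c "
from h import *
c=np.array([589,-236.3]);ux=np.array([.9976,.0698]);uy=np.array([-.0698,.9976])
o=ctrl.get_obs();d=o['ee_pos'][:2]-c;print(d@ux,d@uy)
i=snap('side','s10.png')"
```

```text
t: 42.4
ee_pos: [571.6, -234.9, 84.5]
orientation: [-0.116, 3.111, 0.002]
ft_force: [0.4, 0.2, 0.4]
width: 0.7
-17.233190833735947 2.5646358876203195
```

```bash
python3 -m inch '[{"xyz":[0,-0.2,0],"spin":0},{"xyz":[0,-0.2,0],"spin":0},{"xyz":[0,-0.2,0],"spin":0}]'
python3 -m inch '[{"xyz":[0,-0.2,0],"spin":0},{"xyz":[0,-0.2,0],"spin":0},{"xyz":[0,-0.2,0],"spin":0}]'
python3 -c "
from h import *
i=snap('side','s11.png')
cv2.imwrite('pics/g11.png',np.hstack([cv2.resize(k[225:315,305:385,::-1],None,fx=5,fy=5,interpolation=cv2.INTER_CUBIC) for k in(i,)]))"
```

```text
t: 42.75
ee_pos: [571.5, -235.5, 84.4]
orientation: [-0.116, 3.112, 0.005]
ft_force: [-0.5, 6.4, 2.5]
width: 0.7
t: 43.05
ee_pos: [571.6, -235.7, 84.4]
orientation: [-0.117, 3.113, 0.009]
ft_force: [0.3, 9.8, 3.0]
width: 0.4
```

View pics/g11.png

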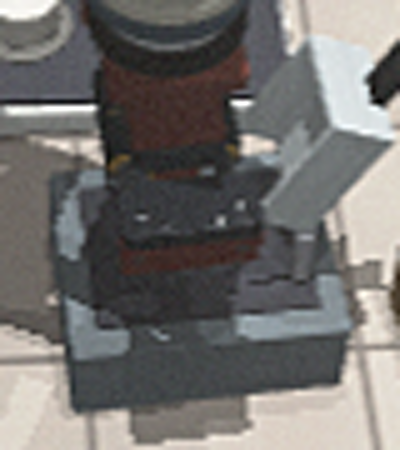

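```bash
python3 -m inch '[{"xyz":[0,1.5,0],"spin":0},{"xyz":[0,2,-4],"spin":0},{"xyz":[0,2,-9],"spin":0},{"xyz":[0,2,-14],"spin":0},{"xyz":[4,1,-15],"spin":0},{"xyz":[8,0,-15],"spin":0},{"xyz":[8,0,-15],"spin":0},{"xyz":[8,0,-15],"spin":0},{"xyz":[8,0,-15],"spin":0}]' 0.5
python3 -c "
from h import *
i=snap('side','s12.png')
cv2.imwrite('pics/g12.png',cv2.resize(i[225:315,305:385,::-1],None,fx=5,fy=5,interpolation=cv2.INTER_CUBIC))
print(plan([695.3,-227.2,235],94),plan([695.3,-227.2,192],94))"
```

```text
t: 44.0
ee_pos: [488.7, -242.5, 232.3]
orientation: [-0.117, 3.112, 0.008]
ft_force: [-0.4, 0.3, 0.0]
width: 44.1
(array([-20.71,  -0.04,   0.27]), np.float64(0.3)) (array([-20.59,  -0.06,   4.57]), np.float64(0.3))
```

View pics/g12.png

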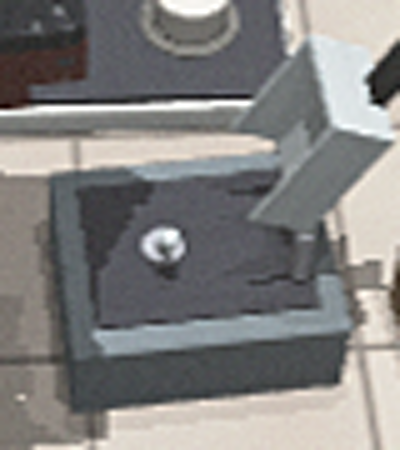

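```bash
python3 -m inch '[{"xyz":[-5,0,0],"spin":0},{"xyz":[-10,0,0],"spin":0},{"xyz":[-15,0,0],"spin":0},{"xyz":[-20.6,0,0],"spin":0},{"xyz":[-20.6,0,0],"spin":0},{"xyz":[-20.6,0,1],"spin":0},{"xyz":[-20.6,0,3],"spin":0},{"xyz":[-20.6,0,4.5],"spin":0},{"xyz":[-20.6,0,4.5],"spin":0},{"xyz":[-20.6,0,4.5],"spin":0}]'
python3 -m inch '[{"xyz":[0,0,0],"spin":0},{"xyz":[0,0,0],"spin":0},{"xyz":[0,0,0],"spin":0},{"xyz":[0,0,0],"spin":0},{"xyz":[0,0,0],"spin":0},{"xyz":[0,0,0],"spin":0}]' 1
python3 -c "
from h import *
print(plan([531.3,-239.3,89.9],94))"
```

```text
t: 45.05
ee_pos: [694.5, -226.7, 192.3]
orientation: [-0.117, 3.114, 0.009]
ft_force: [-0.1, -0.3, 0.2]
width: 43.9
t: 45.65
ee_pos: [695.0, -227.0, 193.0]
orientation: [-0.117, 3.112, 0.008]
ft_force: [-0.3, -1.0, 2.6]
width: 17.4
(array([16.69, -0.04,  9.86]), np.float64(0.3))
```

```bash
python3 -m inch '[{"xyz":[0.3,0,-0.2],"spin":0},{"xyz":[1.8,0,-0.9],"spin":0},{"xyz":[3.4,0,-1.3],"spin":0},{"xyz":[5.0,0,-1.5],"spin":0},{"xyz":[6.6,0,-1.4],"spin":0},{"xyz":[8.2,0,-1.1],"spin":0},{"xyz":[9.7,0,-0.6],"spin":0},{"xyz":[11.2,0,0.1],"spin":0},{"xyz":[12.5,0,1.1],"spin":0},{"xyz":[13.7,0,2.2],"spin":0},{"xyz":[14.6,0,3.5],"spin":0},{"xyz":[15.4,0,5.0],"spin":0},{"xyz":[16,0,6.5],"spin":0},{"xyz":[16.4,0,8.1],"spin":0},{"xyz":[16.6,0,9.4],"spin":0},{"xyz":[16.6,0,9.8],"spin":0},{"xyz":[16.6,0,9.9],"spin":0},{"xyz":[16.6,0,9.9],"spin":0}]'
```

```text
t: 47.45
ee_pos: [532.0, -239.1, 91.0]
orientation: [-0.117, 3.113, 0.008]
ft_force: [-6.1, -1.2, 15.8]
width: 17.9
```

```bash
python3 -m inch '[{"xyz":[0,0,0],"spin":0},{"xyz":[0,0,0],"spin":0},{"xyz":[0,0,0],"spin":0},{"xyz":[0,0,0],"spin":0},{"xyz":[0,0,-4],"spin":0},{"xyz":[0,0,-8],"spin":0},{"xyz":[0,0,-13],"spin":0},{"xyz":[5,-5,-15],"spin":0},{"xyz":[10,-9,-15],"spin":0},{"xyz":[14,-14,-15],"spin":0},{"xyz":[14,-18,-15],"spin":0},{"xyz":[14,-20,-15],"spin":0},{"xyz":[14,-20,-15],"spin":0},{"xyz":[14,-20,-15],"spin":0}]' 0.5
python3 -c "
from h import *
t=snap('top','t13.png');i=snap('side','s13.png')
cv2.imwrite('pics/f13.png',np.vstack([cv2.resize(t[90:330,130:470,::-1],(425,300)),cv2.resize(i[100:390,200:460,::-1],(425,300))]))
cv2.imwrite('pics/f13.png',np.hstack([cv2.resize(t[100:270,160:430,::-1],(476,300),interpolation=cv2.INTER_CUBIC),cv2.resize(i[110:375,230:430,::-1],(320,424),interpolation=cv2.INTER_CUBIC)[:300]]) if 0 else cv2.copyMakeBorder(np.hstack([cv2.resize(t[100:270,160:430,::-1],(397,250),interpolation=cv2.INTER_CUBIC),cv2.resize(i[110:375,200:430,::-1],(397,250),interpolation=cv2.INTER_CUBIC)]),0,0,0,0,0))
cv2.imwrite('pics/s13z.png',cv2.resize(i[120:380,180:440,::-1],(590,590),interpolation=cv2.INTER_CUBIC))
h=cv2.cvtColor(t,cv2.COLOR_RGB2HSV); m=((h[...,2]>130)&(h[...,1]<25)).astype(np.uint8); m[:, :300]=0; m[:,360:]=0;m[:150]=0;m[225:]=0
n,l,s,c=cv2.connectedComponentsWithStats(m)
for k in range(1,n):
  if s[k,4]>40: print(s[k],px('top',*c[k],63))"
```

```text
t: 48.85
ee_pos: [402.9, -450.7, 235.7]
orientation: [-0.114, 3.113, 0.009]
ft_force: [0.6, 1.5, -0.2]
width: 44.0
[321 167  18  17 224] [602.85606777 -48.8765423   63.        ]
[325 205  18  17 246] [498.65917973 -47.04983309  63.        ]
```

View pics/s13z.png

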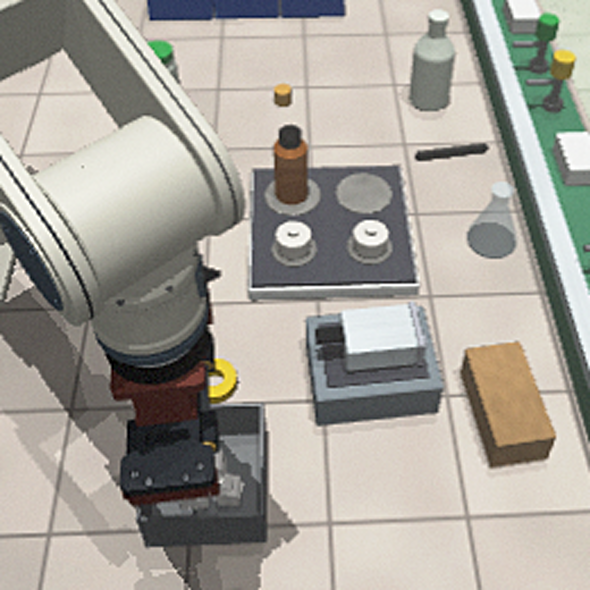

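```bash
python3 -c "
from h import *
print(px('side',307.8,178.2,153))
t=cv2.imread('pics/t13.png');cv2.imwrite('pics/t13z.png',cv2.resize(t[120:280,160:500],None,fx=2.3,fy=2.3,interpolation=cv2.INTER_CUBIC))"
```

```text
[499.85205545  53.98892211 153.        ]
```

View pics/t13z.png

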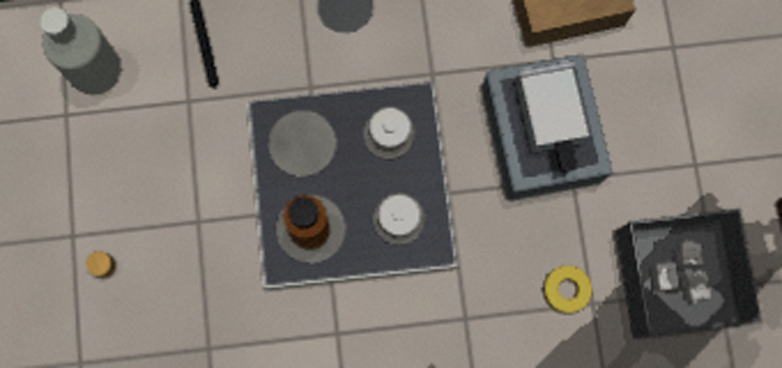

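The last picture shows three chips in the tub, with both crucibles and the bottle standing on their pads. The cover is shut and the bystanders are in place.

```bash
python3 -c "
from workcell import ctrl
print(ctrl.close_job())"
```

```text
the job is handed in; nothing more can be done
None
```

The warming plate is loaded and switched on, and the job was handed in at about 49 s on the robot's clock. The order was chips, crucibles, bottle, then the power box. This run had three chips, two crucibles and one bottle.

**Last checks:**
- **Chips:** all three are visible in the tub and the plate is clear of them.
- **Crucibles:** they measured within about 1 mm of their small pads' centres, upright.
- **Bottle:** it measured about 2 mm from the centre of its large pad, upright.
- **Toggle:** I pushed it until it met its stop (about 10 N). A picture then showed the tip within about 1 pixel of where "on" should be, before I shut the cover.
- **Cover:** the tab was pressed down to within about 1 mm of its starting height, where it resisted with about 16 N. It looks shut in both views.
- **Bystanders:** the ones in view look unmoved. The arm partly hid the jar in the last side view, and it was outside the last top crop. I saw no sign of anything being knocked aside.

**One small disagreement:** the gripper read 44 to 45 mm on the 46 mm crucibles. Their measured positions were fine, so I did not pursue it.

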